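# Stack and weight a layered medallion in its glue-up fixture

### The job

On the jewellery bench, lift the finished medallion out of the glue-up fixture and stand it upright near the middle of the cork mat. Then stack the next medallion squarely in the emptied pocket: the solid wooden back flat on the bottom, every copper frame lying on the bench on top of it, and then the round white disc. Finally lift the press weight up and off its hook and leave it standing upright and centred on the disc, without disturbing the glue bottle, the bead bowl or the pliers.

Things in the scene. Friction and masses are not known exactly. Their poses are not given: they have to be found in the camera images.
- fixture: Fixed fixture: plywood base 120 x 120 x 12 mm; four aluminium L-shaped corner guides form a square pocket 67 x 67 mm. Guides rise 40 mm above the pocket floor, then flare outward 5 mm up to 51 mm as a lead-in (94 mm across outside). Each side has a middle gap 38 mm wide, open to the base plate, for fingers. Origin: centre of underside; x, y along the pocket's sides.
- pocket (a point): Centre of the pocket floor (top of the base plate, 12 mm above the bench), axes as the fixture.
- finished: Finished medallion that stands in the pocket at the start: 64 x 64 mm square, 36 mm high (wooden back 14 mm, copper 14 mm, round white disc 63 mm dia. 8 mm on top), about 0.35 kg. Origin: centre of the underside, z up, x and y along its sides.
- mat: Fixed cork mat 150 x 150 x 4 mm. Origin: centre of its underside.
- back: Solid dark wooden back plate, 64 x 64 x 14 mm, lying flat on the bench at the start. Origin: centre of the underside, x and y along its sides.
- disc: Round white ceramic disc, 63 mm dia. 8 mm thick, lying flat on the bench. Origin: centre of the underside.
- weight: Press weight, 0.36 to 0.54 kg: round steel foot 54 mm dia., 30 mm high; stirrup with a window (34 mm wide along y, 30 to 75 mm up, open along x); crossbar 75 to 83 mm up, 50 mm along y, hangs on the hook; square wooden grip 18 x 18 mm, 83 to 125 mm up. Origin: centre of the foot's underside (45 mm above the bench while hanging), z up.
- stand: Fixed steel stand: round base 90 mm dia., 12 mm high; post 16 mm dia., 125 mm high. Its hook is a flat bar 14 mm wide, 6 mm thick, top 120 mm above the bench, reaching 88 mm from the post axis along the stand's -x, ending in a lip that rises 12 mm above the bar. Origin: centre of the base's underside.
- hook_seat (a point): Point on top of the hook bar where the crossbar rests, 55 mm from the post axis along the stand's -x; the lip is 27 to 33 mm further out.
- glue: Bystander: white glue bottle 48 mm dia. 110 mm high. Origin: centre of the underside.
- bead_bowl: Bystander: white bowl of beads, 100 mm dia. 40 mm high. Origin: centre of the underside.
- pliers: Bystander: pliers about 155 mm long, 15 mm high. Origin: under the pivot; jaws along +x.
- spacer0: Square copper frame (spacer), 64 x 64 mm outside, 40 x 40 mm opening, 7 mm thick, 0.14 kg; two to four such frames are present, lying flat on the bench. Origin: centre of the underside, x and y along its sides.
- spacer1: Square copper frame (spacer), 64 x 64 mm outside, 40 x 40 mm opening, 7 mm thick, 0.14 kg; two to four such frames are present, lying flat on the bench. Origin: centre of the underside, x and y along its sides.
- spacer2: Square copper frame (spacer), 64 x 64 mm outside, 40 x 40 mm opening, 7 mm thick, 0.14 kg; two to four such frames are present, lying flat on the bench. Origin: centre of the underside, x and y along its sides.
- spacer3: Square copper frame (spacer), 64 x 64 mm outside, 40 x 40 mm opening, 7 mm thick, 0.14 kg; two to four such frames are present, lying flat on the bench. Origin: centre of the underside, x and y along its sides.
Mind the look-alikes: they are no part of the job. Several things look just like the disc: the one meant starts farthest to the robot's left.

How it is judged:
By the outcome, as a careful person would: the job done as asked, in the order asked, and still so for the second after the job is handed in, with the robot touching nothing.
Of spacer0, spacer1, spacer2, spacer3 only 2 to 4 are there at a start; the rules pass over those that are not, and their reading is None.
At some moment in a run one of back, spacer0, spacer1, spacer2, spacer3, disc may be knocked a few centimetres aside while the robot is not near it.
It also fails if it takes over 210 s, if anything falls off the work surface, if the arm or the gripper's body presses on something with over 40 N, if the wrist force passes 120 N, or if a joint passes its speed limit or range.

### The arm

A 6-joint arm with a two-finger parallel gripper is mounted at the origin on the work surface. World frame = base frame: x ahead of the robot, y to its left, z up, the work surface at z = 0. Lengths are in mm, angles in rad, forces in N, time in s.
With the tool pointing down it reaches from about 250 to 725 mm from the base axis. Payload 4 kg.
Tool frame: the origin (TCP) lies midway between the tips of the shut fingers; the grasp point (between the pads) lies 19 mm behind it (arm.hold_point_z is the z of the grasp point in the tool frame, in mm); z points along the fingers, y is the line along which they close (so a half turn about z gives the same grasp; the last joint's range is limited). The gripper opens to 85 mm and grips with 20 to 120 N. Pads are 22 mm wide; open, the fingers measure 114 mm over their backs; the gripper's body (76 mm by 85 mm) begins 54 mm behind the grasp point. The pads swing forward as they close: fully open they stand 13 mm farther back than shut.
Start: joints at [1.147, 0.241, 0.005, 1.335, 0, 1.571], TCP at [205.612, 455.767, 209.506] pointing down, gripper open.
Joint ranges: [-2.72, 2.72], [-1.05, 1.87], [-1.09, 1.28], [-1.99, 2.15], [-1.42, 1.44], [-3.14, 3.14]. Speed limits (rad/s): [2.79, 2.79, 3.14, 3.14, 3.14, 3.14].

### API

Orientations are given as a unit quaternion [x, y, z, w].
In Python, from rig import arm, hand, kin, vision gives the robot as it stands. The module is installed in compiled form; this text tells all that it offers. Calls block until the motion is done:
- arm.move_pose(position, orientation): joint-space move of the TCP to a pose.
- arm.move_straight(position, frame=None, vel=150): straight line of the TCP; frame=None keeps the orientation; vel is the mean speed in mm/s.
- arm.move_j(angles): joint-space move.
- hand.gripper_to(opening): finger opening in mm; the grip force is fixed at half the most; returns when the fingers have stopped.
- arm.dwell(seconds).
- kin.inverse_kinematics(position, orientation): joint angles nearest the present ones, or None.
- arm.read_state(): the state.
- vision.read_camera(name): name is "side" or "top"; returns a dict with "pixels" (384x512x3 uint8, red, green, blue), "range_z" (384x512 float32, mm along the optical axis (not along the pixel's ray), 0 where there is no reading), "intrinsics" (3x3 intrinsics, pixels), "rvec" (rotation vector, rad) and "tvec" (3), from world to camera coordinates, as OpenCV has them. Camera axes: x right, y down, z forward; pixel columns grow to the right and rows downward; lengths in mm; the calibration is good to about 2 mm. A picture is of the moment at which its call begins.
A pose or a line that the arm cannot do raises arm.MotionError and nothing moves.
- arm.hand_in(): hands the job in; it is judged then, once.
The state is a dict: "t": time; "qpos": joint angles; "qvel": joint speeds; "tau": joint torques, N m; "ee_pos": TCP position; "orientation": TCP orientation; "force": force on the tool from outside, world axes, zero at the start; "wrist_torque": the same for the moment, N m; "grip_width": finger opening in mm; "grasp_force": force on a finger pad.
Only numpy, scipy, OpenCV 4.12 (cv2) and the standard library are available. Lean on these libraries where they do the work, as an engineer would, in place of code of your own. Each camera call takes 0.05 s, during which the arm holds its last target. There are 200 camera calls.

## Working session

There is one attempt and no reset: what is moved stays moved. The work goes in short steps, each a Python script; the robot and the scene stay as the last script left them, time stands still between calls to the robot, and variables do not carry over. Pictures are saved under pics/ and viewed, at most 14 in all, crops included, and the job is handed in when it is done.

```bash
mkdir -p pics; cat > h.py <<'E'
import numpy as np, cv2
from rig import arm, hand, kin, vision
from scipy.spatial.transform import Rotation as R
def cam(n):
    c=vision.read_camera(n); c['R']=cv2.Rodrigues(np.array(c['rvec'],float))[0]; c['t']=np.array(c['tvec'],float).ravel(); c['K']=np.array(c['intrinsics'],float); return c
def cloud(c):
    v,u=np.mgrid[0:384,0:512]; z=c['range_z'].astype(float); K=c['K']
    p=np.stack([(u-K[0,2])/K[0,0]*z,(v-K[1,2])/K[1,1]*z,z],-1)
    w=(p-c['t'])@c['R']; w[z==0]=np.nan; return w
def save(c,name,crop=None,s=1):
    im=c['pixels'][...,::-1]
    if crop: u0,v0,u1,v1=crop; im=im[v0:v1,u0:u1]
    cv2.imwrite('pics/'+name,cv2.resize(im,None,fx=s,fy=s,interpolation=cv2.INTER_CUBIC))
def ray(c,u,v,z):
    d=c['R'].T@np.linalg.solve(c['K'],[u,v,1.]); o=-c['R'].T@c['t']
    return o+d*(z-o[2])/d[2]
def down(yaw):  # tool z down, tool y (closing line) at world angle yaw
    y=np.array([np.cos(yaw),np.sin(yaw),0]); z=np.array([0,0,-1.]); x=np.cross(y,z)
    return R.from_matrix(np.stack([x,y,z],1)).as_quat()
E
python3 - <<'E'
from h import *
for n in('top','side'):
    c=cam(n); save(c,n+'0.png',s=1.5); print(n,-c['R'].T@c['t'],c['R'][2],c['K'][0,0]); np.save(n+'0.npy',cloud(c))
print(arm.hold_point_z,arm.read_state())
E
```

```text
top [ 413.06478016   -2.35309403 1253.66177663] [ 0.17962099  0.01852438 -0.98356146] 428.5907186996543
side [ -11.16044901 -689.25761892 1138.12201758] [ 0.45027353  0.50447445 -0.73672198] 457.8146152726339
-18.700000000000003 {'t': 0.1, 'qpos': array([1.14696826e+00, 2.41388757e-01, 3.87067457e-03, 1.33520290e+00,
       2.16928167e-05, 1.57080091e+00]), 'qvel': array([-6.74173345e-05, -8.49719537e-04,  6.14926863e-03,  1.56003929e-04,
       -1.24493909e-03,  7.91525059e-04]), 'tau': array([ 3.68031879e-04, -3.73138011e+01,  2.53010523e+01,  1.08692329e-02,
        2.01571197e-05, -7.21655535e-07]), 'ee_pos': array([205.3717212 , 455.21331054, 208.68096459]), 'orientation': array([ 2.10333654e-01,  9.77629187e-01, -9.38521051e-04, -2.13009741e-04]), 'force': array([0.47432987, 0.06364206, 0.25598226]), 'wrist_torque': array([-0.05168582, -0.00983826, -0.00639132]), 'grasp_force': 0.0, 'grip_width': 85.06234375489991}
```

View pics/top0.png

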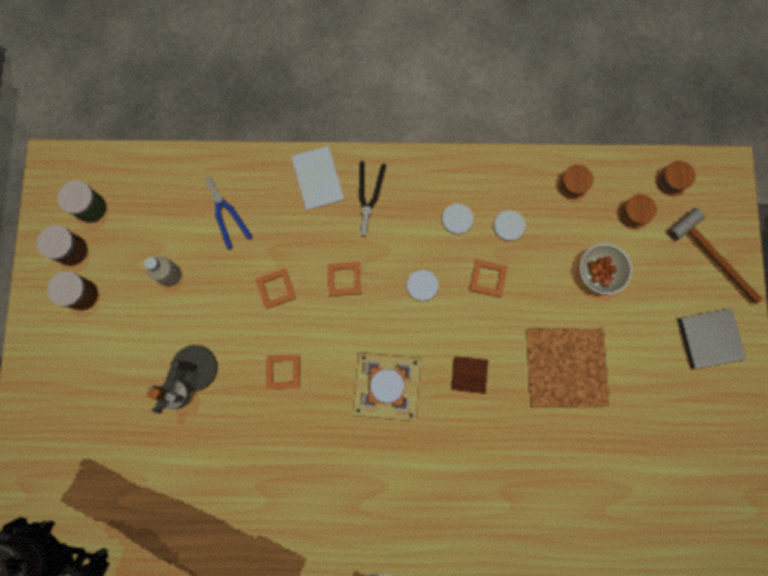

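View pics/side0.png

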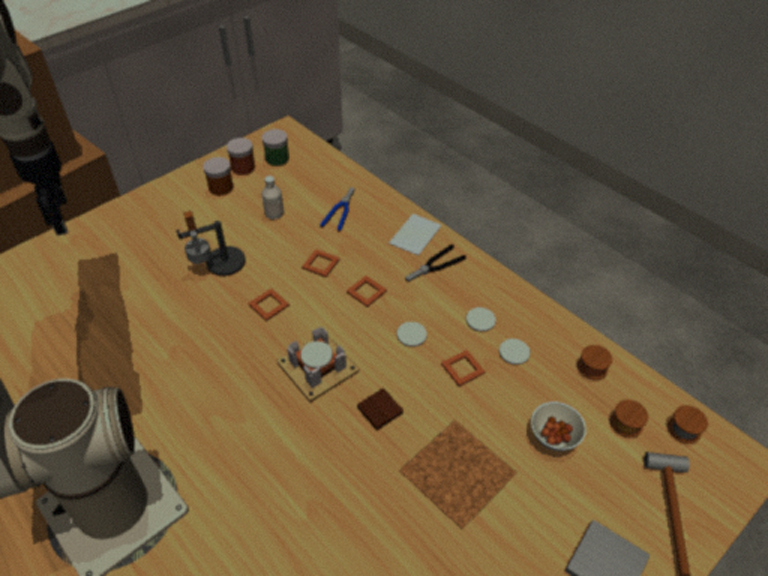

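Top view (768 px scale):
- Copper frames at (276,288), (344,279), (488,278) and (283,372).
- Fixture with the finished piece at (387,386), back at (470,375), mat at (567,367).
- Weight on its stand at (175,390), glue at (162,270), pliers at (225,212), bowl at (605,268).
- Loose white discs at (423,286), (458,219) and (509,225). The first is farthest left, so it should be the one meant; I'll confirm it in world y and in a crop.

```bash
cat >> h.py <<'E'
def blobs(c,kind):
    hsv=cv2.cvtColor(cv2.GaussianBlur(c['pixels'],(3,3),0),cv2.COLOR_RGB2HSV).astype(int); H,S,V=hsv[...,0],hsv[...,1],hsv[...,2]
    m={'white':(S<60)&(V>120),'copper':(H<12)&(S>150)&(V>100),'dark':(V<85)&(S>120)&(H<15)}[kind]
    n,lab,st,cen=cv2.connectedComponentsWithStats(m.astype(np.uint8),connectivity=8)
    return [(lab==i,st[i],cen[i]) for i in range(1,n) if st[i][4]>60]
def rect(c,m,z):
    ct=max(cv2.findContours(m.astype(np.uint8),cv2.RETR_EXTERNAL,cv2.CHAIN_APPROX_NONE)[0],key=len)[:,0]
    P=np.array([ray(c,u,v,z)[:2] for u,v in ct],np.float32); (x,y),(w,h),a=cv2.minAreaRect(P)
    return np.array([x,y]),(w,h),(a+45)%90-45
E
python3 - <<'E'
from h import *
for n in('top','side'):
    c=cam(n); W=cloud(c); print(n)
    hsv=cv2.cvtColor(c['pixels'],cv2.COLOR_RGB2HSV)
    if n=='top':
        for u,v in((282,190),(305,146),(230,180),(313,250),(183,208),(183,176),(376,245),(378,178),(250,150)): print((u,v),hsv[v,u],W[v,u].round(0))
    for k,z in(('white',8),('copper',7),('dark',14)):
        for m,s,ce in blobs(c,k):
            r,wh,a=rect(c,m,z)
            if max(wh)<130: print(k,ce.round(0),s[4],'xy',r.round(1),'wh',np.round(wh,0),'a',round(a,1),'z',np.nanmedian(W[m][:,2]).round(1))
E
```

```text
top
(282, 190) [104  23 165] [649. -77.   8.]
(305, 146) [ 98  17 162] [ 785. -146.    6.]
(230, 180) [ 20 132 145] [679.  78.  -2.]
(313, 250) [  9 181  72] [ 474. -166.   14.]
(183, 208) [ 22 127 153] [593. 216.  -4.]
(183, 176) [ 25 122 149] [689. 220.  -1.]
(376, 245) [ 13 154 144] [ 492. -350.   -2.]
(378, 178) [ 24 122 150] [ 690. -362.    1.]
(250, 150) [ 24 118 154] [773.  20.  -3.]
white [211. 118.] 987 xy [869.8 139.7] wh [121.  80.] a 17.3 z 2.1
white [ 49. 131.] 350 xy [824.2 634.8] wh [64. 65.] a 16.2 z 74.1
white [305. 145.] 331 xy [ 786.  -145.4] wh [59. 60.] a 0.7 z 8.2
white [243. 146.] 64 xy [779.   39.7] wh [13. 57.] a -3.9 z 11.1
white [339. 150.] 328 xy [ 774. -248.] wh [60. 59.] a 43.8 z 8.3
white [ 36. 161.] 363 xy [727.9 666.6] wh [62. 64.] a 0.7 z 74.5
white [396. 173.] 161 xy [ 704.9 -427.7] wh [60. 99.] a 24.7 z 20.5
white [107. 180.] 65 xy [672.7 445.3] wh [24. 38.] a -38.2 z 78.6
white [ 43. 192.] 382 xy [632.9 635.7] wh [67. 63.] a 5.7 z 74.2
white [281. 190.] 353 xy [648.8 -73.8] wh [60. 59.] a 0.4 z 7.9
white [469. 229.] 477 xy [ 551.4 -628.8] wh [98. 
[... 1254 characters left out ...]
59.5  79.4] wh [62. 62.] a 3.9 z 8.8
copper [178. 203.] 151 xy [474.7 193.6] wh [62. 62.] a 1.4 z 8.7
copper [308. 245.] 192 xy [ 664.8 -205.8] wh [62. 63.] a -12.4 z 8.4
copper [367. 287.] 85 xy [ 678.6 -417.5] wh [45. 29.] a 32.8 z 24.3
dark [161. 109.] 172 xy [712.2 633. ] wh [82. 61.] a -29.2 z 33.9
dark [  4. 119.] 89 xy [228.3 993.2] wh [114.  40.] a -21.9 z -48.3
dark [147. 123.] 165 xy [619.9 599.6] wh [77. 57.] a -29.1 z 34.7
dark [393. 246.] 136 xy [ 842.8 -383.1] wh [37. 55.] a 14.7 z 9.3
dark [253. 272.] 448 xy [ 472.1 -168.4] wh [65. 67.] a -5.6 z 15.1
dark [414. 284.] 95 xy [ 782.3 -500.1] wh [37. 56.] a 5.4 z 5.9
dark [452. 287.] 108 xy [ 852.2 -578.6] wh [38. 56.] a 1.9 z 6.7
```

```bash
python3 - <<'E'
from h import *
t=cam('top'); s=cam('side')
A=lambda c,b,k: cv2.resize(c['pixels'][b[1]:b[3],b[0]:b[2],::-1],(400,300),interpolation=cv2.INTER_CUBIC)
g=np.vstack([np.hstack([A(t,(218,225,298,285),5),A(t,(90,225,170,285),5)]),np.hstack([A(s,(170,205,250,265),5),A(s,(105,130,185,190),5)])])
cv2.imwrite('pics/crop1.png',g)
cv2.imwrite('pics/disc.png',A(t,(260,130,356,202),4))
# copper top, mat
hsv=cv2.cvtColor(cv2.GaussianBlur(t['pixels'],(3,3),0),cv2.COLOR_RGB2HSV)
for p in((184,181),(175,187),(229,177),(242,186),(189,238),(177,248),(326,176),(324,195),(240,262),(218+2,240)): print(p,hsv[p[1],p[0]])
W=cloud(t); 
for r in range(232,284,4): print(r,np.round(W[r,232:286:4,2]).astype(int))
E
```

```text
(184, 181) [ 14 161 152]
(175, 187) [ 12 169 140]
(229, 177) [ 12 169 146]
(242, 186) [ 23 125 151]
(189, 238) [ 12 169 151]
(177, 248) [ 16 150 148]
(326, 176) [ 12 167 150]
(324, 195) [ 14 161 135]
(240, 262) [ 24 110 137]
(220, 240) [ 23 127 150]
232 [-1 -5 -1  0 -5  3  3  2 -1 -2  2  3  0  3]
236 [ 5  3 13 13 12  8  1  3  2  1 -3 -3 -3 -2]
240 [                  -2                    3                   11
                    9                   11                   15
                   10                    7                    9
                   14                   16                   12
                   -2 -9223372036854775808]
244 [-2 -1 13 63 45 11  8 14 12 67 65 13 -2  1]
248 [ 0  1 10 64 38 48 49 48 47 40 64 15  1  0]
252 [ 3 -4 15 11 47 46 49 49 51 41 11 13 -5 -1]
256 [-5  0 11 13 47 48 49 49 47 52 15 11  1  0]
260 [ 2  2 19 17 47 46 44 48 46 45 14 16  2 -3]
264 [-2 16 11 58 41 48 47 50 46 43 15 13 -1  2]
268 [-3  4 13 56 12 44 46 48 40 11 66 13  3  0]
272 [-2  9 13 10 12 11 10 11 62 61 14 13 -2  2]
276 [-2 12 12 13 15 16 13  8  9 14  9 14  2  2]
280 [ 1  2 -1  2 -5  4 -3  1 -2 -3 12 11 -1  0]<stdin>:11: RuntimeWarning: invalid value encountered in cast
```

View pics/crop1.png

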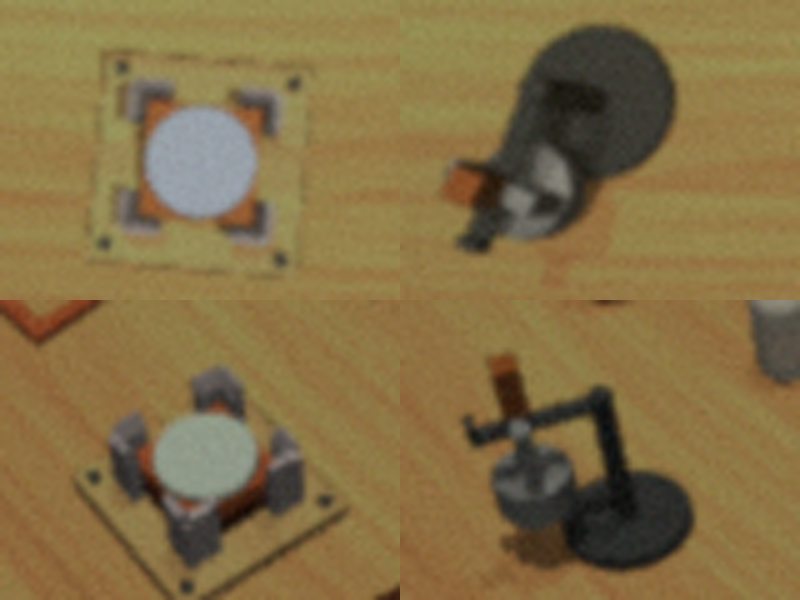

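View pics/disc.png

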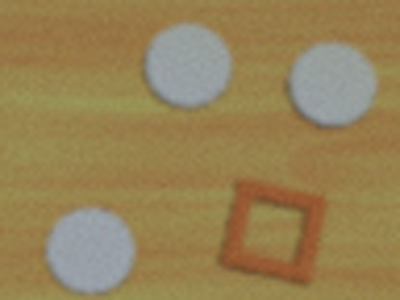

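Panel 1: the fixture's bolt dots are at about (122,67), (294,83), (103,243) and (280,259) in the top crop, with the finished piece between the guides. The weight hangs on the hook with its grip at (463,185) in the top crop and (503,360) in the side crop.

Discs: loose white discs at top px (281,190) y=-74, (305,145) y=-146 and (339,150) y=-248. The first has the greatest y, so it is the one meant, and the crop confirms this at its lower left.

```bash
sed -i "s/'copper':(H<12)&(S>150)&(V>100)/'copper':(H<=16)\&(S>143)\&(V>100)/" h.py; python3 - <<'E'
from h import *
t=cam('top'); s=cam('side')
T=lambda u0,v0,x,y,z: ray(t,u0+(x+.5)/5-.5,v0+(y+.5)/5-.5,z).round(1)
S=lambda u0,v0,x,y,z: ray(s,u0+(x+.5)/5-.5,v0+(y+.5)/5-.5,z).round(1)
D=[T(218,225,*p,12) for p in((122,67),(294,83),(103,243),(280,259))]; print('dots',*D,'c',np.mean(D,0))
ang=lambda a,b: np.degrees(np.arctan2(*(b-a)[[1,0]]))%90
print([ang(D[0],D[1]),ang(D[2],D[3]),ang(D[2],D[0]),ang(D[3],D[1])])
E=[S(170,205,*p,12) for p in((93,177),(323,200),(187,286))]; print('side dots',*E,'c',(E[0]+E[1])/2,ang(E[0],E[2]),ang(E[2],E[1]))
print('finished disc',ray(t,258,257,48),ray(s,211,236,48))
print('grip',T(90,225,63,185,170),S(105,130,103,60,170))
print('base',T(90,225,198,100,12),S(105,130,228,218,12))
print('post',S(105,130,200,93,125),'lip',S(105,130,70,122,132),'lip top',T(90,225,72,243,132),'foot t',T(90,225,140,195,75),'foot s',S(105,130,135,478-300,75))
for n,c in(('t',t),('s',s)):
  for m,st,ce in blobs(c,'copper'):
    r,wh,a=rect(c,m,7)
    if 50<max(wh)<90 : print(n,ce.round(0),r.round(1),np.round(wh,0),round(a,1))
# mat: via hue mask polygon
hsv=cv2.cvtColor(cv2.GaussianBlur(t['pixels'],(5,5),0),cv2.COLOR_RGB2HSV)
m=((hsv[...,0]<17)&(hsv[...,1]>130)).astype(np.uint8); m=cv2.morphologyEx(m,cv2.MORPH_OPEN,np.ones((7,7)));
for ct in cv2.findContours(m,cv2.RETR_EXTERNAL,cv2.CHAIN_APPROX_NONE)[0]:
    mm=np.zeros_like(m); cv2.drawContours(mm,[ct],-1,1,-1); r,wh,a=rect(t,mm,4)
    if min(wh)>100: print('mat',r,wh,a)
E
```

```text
dots [505.2  38.6  12. ] [497.5 -60.8  12. ] [405.1  47.5  12. ] [397.8 -53.3  12. ] c [451.4  -7.   12. ]
[np.float64(85.57044070102236), np.float64(85.85783470731931), np.float64(84.91913014620768), np.float64(85.69798887272788)]
side dots [404.6  47.7  12. ] [497.  -58.8  12. ] [398. -52.  12.] c [450.8   -5.55  12.  ] 86.21262581330687 86.07070388482062
finished disc [450.51800656  -8.14692155  48.        ] [450.17101361  -9.42627301  48.        ]
grip [429.1 383.3 170. ] [430.6 388.  170. ]
base [481.2 364.7  12. ] [479. 364.  12.]
post [480.9 367.2 125. ] lip [400.1 392.8 132. ] lip top [400.1 389.8 132. ] foot t [425.8 374.4  75. ] foot s [426.8 377.8  75. ]
t [453. 116.] [ 876.5 -595.9] [73. 58.] 0.6
t [385. 120.] [ 866.4 -388. ] [72. 67.] 22.0
t [427. 139.] [ 809.  -514.7] [69. 59.] 14.9
t [325. 185.] [ 666.  -204.8] [67. 67.] -11.5
t [400. 182.] [ 678.1 -425. ] [50. 34.] 25.9
t [229. 186.] [660.1  79.9] [66. 67.] 6.1
t [183. 192.] [639.7 215.3] [66. 66.] 21.0
t [188. 248.] [474.5 195.4] [63. 66.] 0.9
t [ 90. 382.] [106.9 446.7] [10. 72.] 1.2
s [174. 112.] [746.3 595.4] [45. 55.] 11.1
s [ 10. 129.] [216.  930.8] [89. 39.] 1.1
s [214. 175.] [641.8 212.2] [76. 83.] 23.7
s [273. 172.] [801.3  90. ] [21. 67.] 0.4
s [244. 194.] [659.5  79.4] [74. 76.] 6.8
s [ 67. 225.] [160.6 353.4] [11. 88.] 4.6
s [367. 303.] [ 643.1 -439.9] [38. 89.] 27.4
mat [171.53588867 371.71234131] (458.0647888183594, 110.1680679321289) -21.42163848876953
mat [ 492.34619141 -353.52493286] (143.58995056152344, 146.70816040039062) 0.8382353186607361
```

```bash
cat >> h.py <<'E'
FX=np.array([451.,-7.0]); FY=np.radians(-4.3); MAT=np.array([492.,-353.5])
def st(): return arm.read_state()
def best(p,yaw,step=np.pi/2):
    q0=st()['qpos']; o=[]
    for k in range(int(round(2*np.pi/step))):
        q=kin.inverse_kinematics(list(p),down(yaw+k*step))
        if q is not None: o.append((np.abs(np.array(q)-q0).max()+(5 if abs(q[5])>3 else 0),yaw+k*step))
    return min(o)[1]
def over(x,y,z,yaw,step=np.pi/2):
    yw=best((x,y,z),yaw,step); arm.move_pose([x,y,z],down(yw)); return yw
def lin(x,y,z,yaw=None,vel=150): arm.move_straight([x,y,z],None if yaw is None else down(yaw),vel)
def info(tag=''):
    s=st(); print(tag,'t',round(s['t'],1),'ee',s['ee_pos'].round(1),'w',round(s['grip_width'],1),'gf',round(s['grasp_force'],1),'F',s['force'].round(1))
E
python3 - <<'E'
from h import *
x,y=330,-110
hand.gripper_to(70); over(x,y,60,0); lin(x,y,-2); info()
f0=st()['force'][2]; z=-2
while z>-15:
    z-=1; lin(x,y,z,vel=30); s=st()
    if s['force'][2]-f0>3: break
info('contact70'); lin(x,y,60,vel=200)
E
```

```text
t 3.4 ee [ 330.3 -109.7   -1.8] w 70.0 gf 0.0 F [ 0.4 -0.  -0.1]
contact70 t 6.7 ee [ 330.  -110.   -15.1] w 70.1 gf 0.0 F [-0.5 -0.1 -0.6]
```

```bash
python3 - <<'E'
from h import *
x,y=330,-110
lin(x,y,-14); f0=st()['force'][2]; z=-14
while z>-24:
    z-=1; lin(x,y,z,vel=30); s=st(); print(z,s['ee_pos'][2].round(2),s['force'].round(1))
    if abs(s['force'][2]-f0)>3: break
lin(x,y,60,vel=200)
E
```

```text
-15 -14.42 [ 0.1  0.5 -0.1]
-16 -15.79 [-0.5  0.4 -0.2]
-17 -17.03 [-0.1 -0.2  0.2]
-18 -18.08 [ 0.2 -0.7 -0.9]
-19 -19.08 [ 0.9 -0.5  0.2]
-20 -20.06 [-0.1 -0.2 -0.3]
-21 -21.07 [-0.  -0.4 -0.4]
-22 -22.06 [ 0.3 -0.2 -0.4]
-23 -23.07 [-0.1  0.  -0.1]
-24 -24.06 [-0.2 -0.6  0.1]
```

```bash
python3 - <<'E'
from h import *
lin(330,-110,-5); c=cam('side'); W=cloud(c); info()
p=c['R']@np.array([330,-110,0.])+c['t']; p=c['K']@p; u,v=(p[:2]/p[2]).astype(int); print(u,v)
cv2.circle(c['pixels'],(u,v),1,(0,255,0)); save(c,'probe.png',(max(u-70,0),v-60,u+70,v+45),5)
E
```

```text
t 11.5 ee [ 329.9 -110.    -5.1] w 70.0 gf 0.0 F [-0.   0.5 -0.8]
201 290
```

View pics/probe.png

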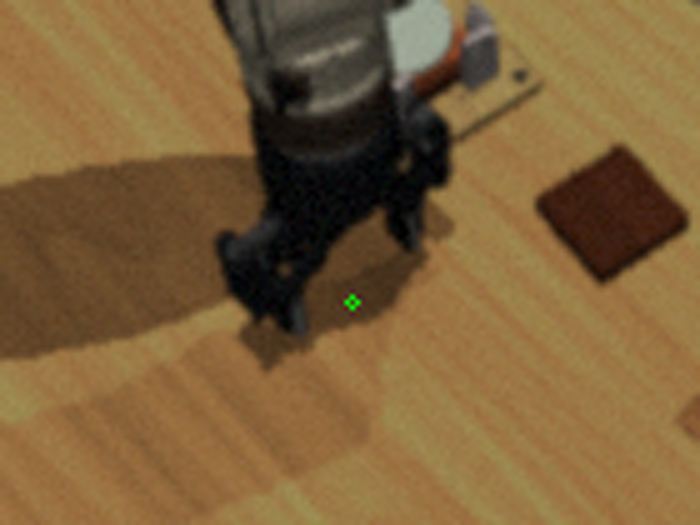

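The open fingertips, at crop (300,325) and (410,240), hang clearly above the bench with the TCP at -5. I'll check the force sensing and tip length with the fingers shut.

```bash
python3 - <<'E'
from h import *
x,y=330,-110
lin(x,y,40,vel=200)
for w,z in((0,6),(70,-24)):
    hand.gripper_to(w); lin(x,y,z); f0=st()['force'][2]; z0=z
    while z>z0-14:
        z-=1; lin(x,y,z,vel=40); s=st()
        if abs(s['force'][2]-f0)>3: break
    info(('contact',w,z)); lin(x,y,40,vel=200)
E
```

```text
('contact', 0, -8) t 16.4 ee [ 329.9 -110.    -8.1] w 0.1 gf 0.0 F [ 0.9  0.8 -1. ]
('contact', 70, -30) t 19.6 ee [ 330.1 -110.   -29.5] w 70.1 gf 4.0 F [-1.4  0.1  8.5]
```

```bash
python3 - <<'E'
from h import *
x,y=330,-110
for w,z in((0,-8),):
    hand.gripper_to(w); lin(x,y,z); f0=st()['force'][2]; z0=z
    while z>z0-20:
        z-=1; lin(x,y,z,vel=40); s=st()
        if abs(s['force'][2]-f0)>3: break
    info(('contact',w,z)); lin(x,y,z+1)
c=cam('side'); t=cam('top')
for n,c in(('side',c),('top',t)):
    p=c['K']@(c['R']@np.array([x,y,0.])+c['t']); u,v=(p[:2]/p[2]).astype(int); print(n,u,v)
    cv2.circle(c['pixels'],(u,v),0,(0,255,0))
    if n=='side': save(c,'probe2.png',(u-50,v-45,u+50,v+30),6)
lin(x,y,60,vel=200)
E
```

```text
('contact', 0, -22) t 24.7 ee [ 330.2 -110.   -21.8] w 0.2 gf 2.4 F [-1.  -0.2  4.7]
side 201 290
top 293 301
```

View pics/probe2.png

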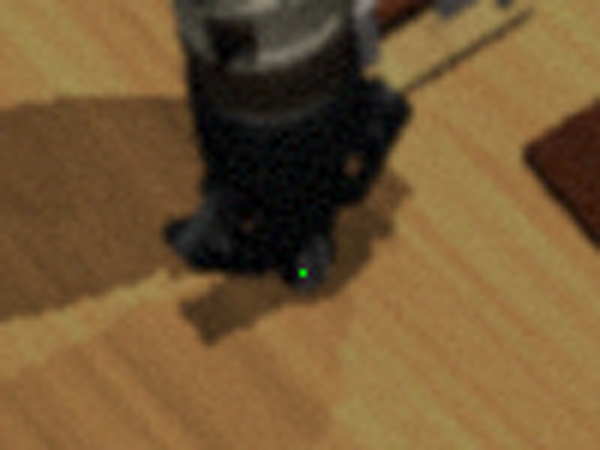

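The shut tips touch the bench at reported z=-21.8 and at -29.5 with a 70 mm opening, and the lateral position matches the projected point. So I use tip height ≈ ee_z + 22 + swing (about 28.5 at 64 mm). Next I move the finished medallion.

```bash
cat >> h.py <<'E'
def guard(x,y,z,dz=1.5,lim=6,vel=60):
    f0=st()['force'][2]; zc=st()['ee_pos'][2]
    while zc>z+1e-6:
        zc=max(z,zc-dz); lin(x,y,zc,vel=vel)
        if st()['force'][2]-f0>lim: return zc,True
    return zc,False
E
python3 - <<'E'
from h import *
p=[450.6,-7.8]
hand.gripper_to(76); over(*p,120,FY); lin(*p,15); print(guard(*p,-6,3)); info('at')
hand.gripper_to(50); info('grip'); lin(*p,0,vel=40); info('l'); lin(*p,110)
info('up'); t=cam('top'); s=cam('side'); save(s,'lift.png',(150,120,350,270),4)
E
```

```text
(-6, False)
at t 29.9 ee [450.6  -7.8  -6. ] w 75.9 gf 0.0 F [ 0.3 -0.   0.3]
grip t 30.2 ee [450.4  -7.8  -5.6] w 62.9 gf 67.2 F [-2.5 -0.3  5.4]
l t 30.5 ee [450.7  -7.8  -0. ] w 62.6 gf 66.4 F [ 0.7 -0.  -3.4]
up t 31.4 ee [449.7  -7.8 109.1] w 62.8 gf 66.3 F [-0.8  1.1 -2.9]
```

View pics/lift.png

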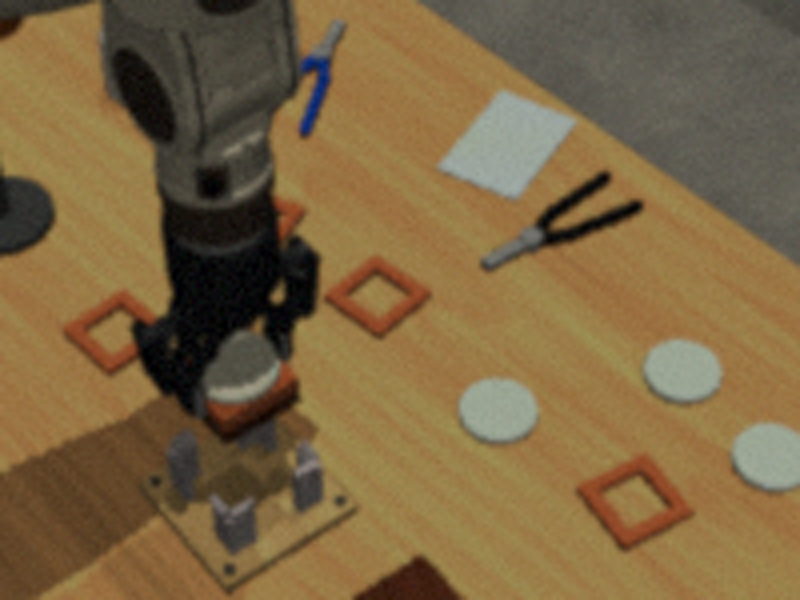

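The medallion is lifted clear at crop (250,390) and the pocket is empty. Next: place it on the mat, then look for the back.

```bash
python3 - <<'E'
from h import *
yw=over(*MAT,80,0); lin(*MAT,0); print(guard(*MAT,-16,1,4)); info()
z=st()['ee_pos'][2]; hand.gripper_to(74); lin(*MAT,120); info()
# move clear
arm.move_pose([420,-80,160],down(best((420,-80,160),0)))
t=cam('top'); s=cam('side'); save(t,'placed.png',(190,130,420,302),3.4)
for n,c in(('t',t),('s',s)):
  for k,z in(('white',40),('dark',14)):
    for m,sx,ce in blobs(c,k):
      r,wh,a=rect(c,m,z)
      if max(wh)<75 and min(wh)>50 and r[1]<0 and r[0]<620: print(n,k,ce.round(0),r.round(1),np.round(wh,0),round(a,1))
E
```

```text
(np.float64(-15.13634366166535), True)
 t 37.5 ee [ 492.1 -353.6  -13.5] w 62.7 gf 67.7 F [-2.9  3.7  8.2]
 t 38.8 ee [ 491.3 -353.   118.9] w 74.0 gf 0.0 F [ 0.  -0.3 -0.2]
t white [381. 244.] [ 493.9 -353.7] [59. 59.] 0.9
s white [306. 307.] [ 492.5 -354. ] [61. 58.] 44.0
s dark [253. 273.] [ 471.8 -168.6] [66. 64.] -5.9
```

View pics/placed.png

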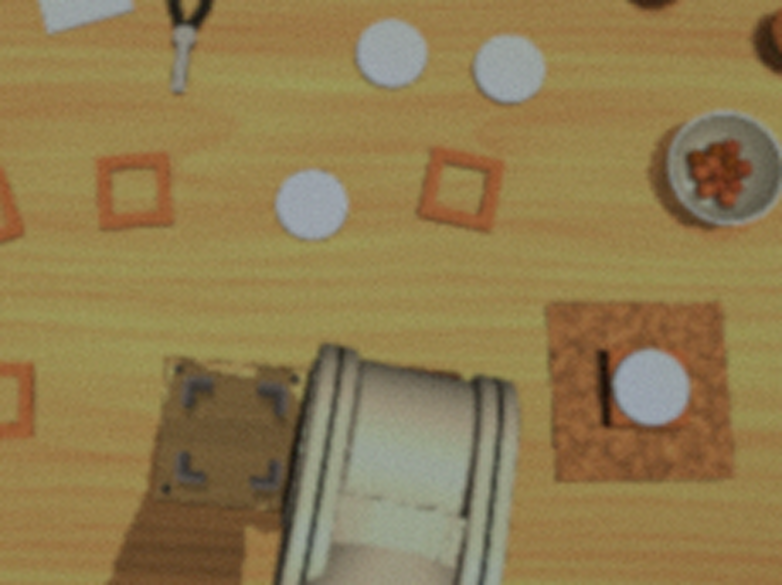

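The medallion stands at the mat centre at crop (650,387), measured at (493,-354); the rest is undisturbed. Next is the back: a two-way squeeze to centre it, then into the pocket.

```bash
cat >> h.py <<'E'
def pick(x,y,yaw,ez=-26.5,twice=True):
    hand.gripper_to(76); yw=over(x,y,50,yaw); lin(x,y,-8)
    for k in range(2 if twice else 1):
        r=guard(x,y,ez,3); hand.gripper_to(50); info(('pick',k,np.round(r[0],1),r[1]))
        if k==0 and twice:
            hand.gripper_to(76); lin(x,y,-8); yw=best((x,y,-8),yw+np.pi/2,np.pi); arm.move_pose([x,y,-8],down(yw))
    lin(x,y,ez+15,vel=60); lin(x,y,90); info('lifted')
def place(level,ez=-26.5,xy=FX):
    yw=over(*xy,75,FY); lin(*xy,level+ez+16,vel=120)
    r=guard(*xy,level+ez+0.5,1.5,8); info(('place',r)); return r,yw
def release(xy=FX): 
    hand.gripper_to(73); lin(*xy,90); info('released')
def look(kind,z,near=None):
    out=[]
    for n in('top','side'):
        c=cam(n)
        for m,s,ce in blobs(c,kind):
            r,wh,a=rect(c,m,z)
            if 50<max(wh)<90 and min(wh)>50 and r[0]<760: out.append((n,r.round(1),np.round(wh),round(a,1)))
    return out
E
python3 - <<'E'
from h import *
pick(474.5,-165.5,np.radians(-5.9))
print(place(12))
E
```

```text
('pick', 0, np.float64(-26.5), False) t 43.4 ee [ 474.9 -165.7  -26. ] w 62.6 gf 66.4 F [-1.4  0.5  4.5]
('pick', 1, np.float64(-26.5), False) t 47.4 ee [ 474.9 -165.7  -25.9] w 62.6 gf 66.4 F [-0.4  0.1  5. ]
lifted t 48.6 ee [ 473.7 -165.2   89.1] w 62.2 gf 65.8 F [0.6 1.3 0. ]
('place', (-14.0, False)) t 53.3 ee [450.8  -7.  -14. ] w 62.9 gf 69.1 F [-4.6  0.4  2.2]
((-14.0, False), np.float64(-0.07504915783575616))
```

```bash
python3 - <<'E'
from h import *
release(); arm.move_pose([380,-90,120],down(best((380,-90,120),FY)))
for o in look('copper',7): print(*o)
t=cam('top'); s=cam('side'); save(t,'back.png',(215,220,300,290),5)
for o in look('white',8): print(*o)
for c in(t,s):
    for m,sx,ce in blobs(c,'dark'):
        r,wh,a=rect(c,m,26)
        if np.hypot(*(r-FX))<60: print('back',r.round(1),np.round(wh),round(a,1))
E
```

```text
released t 54.4 ee [450.5  -7.   89.4] w 72.8 gf 0.0 F [ 0.2 -1.   0.6]
top [ 665.7 -204.8] [67. 66.] -11.5
top [659.2  80.3] [67. 65.] 1.7
top [640.  214.9] [66. 67.] 21.7
top [474.6 194.7] [64. 64.] 2.1
side [660.1  79.1] [73. 76.] 6.7
side [ 672.8 -206.2] [77. 87.] -10.5
top [727.9 666.8] [62. 65.] 0.7
top [633.9 635.1] [65. 65.] -41.4
top [648.8 -73.8] [60. 59.] 0.4
top [ 496. -363.] [60. 61.] 0.9
side [648.7 -74.7] [56. 57.] -42.2
side [ 507.2 -344.2] [63. 60.] 44.0
back [451.8  -5.8] [62. 63.] -5.3
back [454.7  -7.7] [70. 67.] 4.6
```

View pics/back.png

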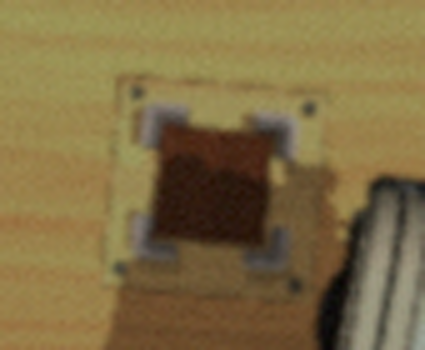

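The back sits squarely in the pocket at crop (212,185). Now the frames, re-measuring before each pick.

```bash
cat >> h.py <<'E'
def find(exp,kind='copper',z=7):
    L=[o for o in look(kind,z) if o[0]=='top' and np.hypot(*(o[1]-exp))<70]
    o=min(L,key=lambda o:np.hypot(*(o[1]-exp))); print('found',*o); return o[1],np.radians(o[3])
def clear(): arm.move_pose([380,-90,120],down(best((380,-90,120),FY)))
E
python3 - <<'E'
from h import *
p,a=find([474.6,194.7]); pick(*p,a); r,_=place(26)
if not r[1]:
    release(); clear(); p,a=find([659.5,80]); pick(*p,a); r,_=place(33)
    if not r[1]: release(); clear(); t=cam('top'); save(t,'fr2.png',(160,150,345,290),4)
E
```

```text
found top [474.5 195.3] [63. 67.] 0.9
('pick', 0, np.float64(-26.5), False) t 59.3 ee [474.8 195.4 -25.8] w 61.6 gf 64.9 F [-0.8 -0.8  6.1]
('pick', 1, np.float64(-26.5), False) t 63.3 ee [474.7 195.2 -25.7] w 61.6 gf 64.7 F [-1.2 -1.   5.7]
lifted t 64.5 ee [473.7 195.   89.1] w 61.6 gf 65.3 F [-0.4 -0.1 -2.1]
('place', (np.float64(1.0436965693518658), True)) t 68.2 ee [449.4  -6.4   1.6] w 61.5 gf 71.4 F [-6.6 -1.6  5.5]
```

```bash
ls pics
```

```text
back.png
crop1.png
disc.png
lift.png
placed.png
probe.png
probe2.png
side0.png
top0.png
```

```bash
sed -i 's/^FX=.*; FY/FX=np.array([450.2,-6.8]); FY/' h.py; python3 - <<'E'
from h import *
release(); clear()
t=cam('top'); save(t,'fr1.png',(215,220,300,290),5)
W=cloud(t); 
m=[(mm,ce) for mm,s,ce in blobs(t,'copper') if np.hypot(*(rect(t,mm,33)[0]-FX))<40]
for mm,ce in m: print(rect(t,mm,33),np.nanmedian(W[mm][:,2]))
E
```

```text
released t 69.2 ee [449.9  -6.8  89.5] w 73.0 gf 0.0 F [ 0.3 -0.  -0.2]
(array([453.85501099,  -6.67977142]), (61.36219787597656, 64.9643783569336), 0.4596019983291626) 32.75055736719029
```

View pics/fr1.png

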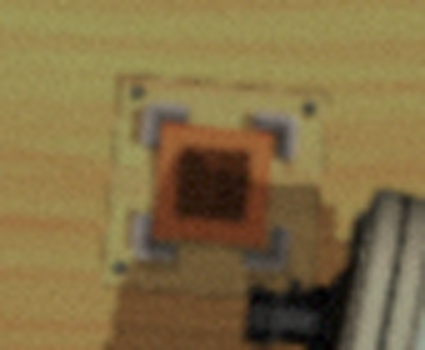

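Frame 1 lies flat in the pocket at crop (212,185), top height 32.8 against the expected 33. On to frames 2 and 3.

```bash
python3 - <<'E'
from h import *
for exp,l in(([659.5,80],33),([640,215],40)):
    p,a=find(exp); pick(*p,a); r,_=place(l)
    if r[0]>l-26.5+0.5+2.6: print('HIGH',r); break
    release(); clear(); t=cam('top'); W=cloud(t)
    for mm,s,ce in blobs(t,'copper'):
        q=rect(t,mm,l+7)
        if np.hypot(*(q[0]-FX))<40: print('stack',q,np.nanmedian(W[mm][:,2]))
print([o for o in look('copper',7)])
E
```

```text
found top [660.1  80.9] [66. 65.] 5.2
('pick', 0, np.float64(-26.5), False) t 73.9 ee [660.7  80.9 -25.7] w 61.5 gf 65.7 F [ 0.8 -0.4  3.6]
('pick', 1, np.float64(-26.5), False) t 77.9 ee [660.7  81.  -25.6] w 61.1 gf 65.8 F [0.6 0.5 3.4]
lifted t 79.2 ee [659.3  80.8  88.8] w 61.9 gf 65.3 F [-0.2 -0.3 -1.1]
('place', (7.0, False)) t 83.4 ee [450.3  -6.8   7.2] w 61.6 gf 70.4 F [-0.5  0.1  2.7]
released t 84.4 ee [449.7  -6.8  89.5] w 73.2 gf 0.0 F [-0.2 -0.7 -0.9]
stack (array([450.91061401,  -6.69013977]), (66.43153381347656, 64.56494140625), 0.45957818627357483) 40.17707986322995
found top [639.8 215.4] [66. 66.] 21.7
('pick', 0, np.float64(-26.5), False) t 89.3 ee [640.3 215.5 -25.8] w 61.8 gf 65.7 F [-0.5 -0.3  3.9]
('pick', 1, np.float64(-26.5), False) t 93.3 ee [640.4 215.6 -25.7] w 61.4 gf 65.7 F [-1.  -0.1  3.9]
lifted t 94.5 ee [639.  215.1  88.8] w 61.8 gf 65.3 F [ 0.4 -0.7 -1.1]
('place', (14.0, False)) t 98.9 ee [450.3  -6.8  14.2] w 61.8 gf 65.6 F [-1.1  0.1  2.1]
released t 99.9 ee [449.8  -6.8  89.6] w 72.8 gf 0.0 F [-1.2 -0.5 -0.2]
stack (array([452.4838562 ,  -6.56042862]), (66.90982818603516, 62.548377990722656), -4.7454833984375) 46.90423977817673
[('top', array([ 666. , -204.8]), array([67., 67.]), -11.5), ('top', array([453.4,  -5.5]), array([66., 69.]), 0.5)]
```

```bash
python3 - <<'E'
from h import *
p,a=find([666,-205]); pick(*p,a); r,_=place(47)
if r[0]<47-26+2.6:
    release(); clear(); p,a=find([648.8,-74],'white',8); print(p)
    print([o for o in look('white',8) if o[0]=='top']); info()
    pick(*p,FY); r,_=place(54)
    if r[0]<54-26+2.6:
        release(); clear(); t=cam('top'); save(t,'disc2.png',(200,110,360,290),3.3); W=cloud(t)
        for mm,s,ce in blobs(t,'white'):
            q=rect(t,mm,62)
            if np.hypot(*(q[0]-FX))<40: print('stack',q,np.nanmedian(W[mm][:,2]))
        info()
E
```

```text
found top [ 665.7 -204.8] [67. 66.] -11.6
('pick', 0, np.float64(-26.5), False) t 104.6 ee [ 666.3 -205.   -25.7] w 61.7 gf 65.7 F [-0.2  0.7  4. ]
('pick', 1, np.float64(-26.5), False) t 108.6 ee [ 666.3 -205.   -25.6] w 61.7 gf 65.8 F [-0.4 -0.5  4.3]
lifted t 109.8 ee [ 664.9 -204.6   88.7] w 61.8 gf 65.3 F [-0.5  0.2 -1.8]
('place', (21.0, False)) t 114.2 ee [450.2  -6.8  21.3] w 61.8 gf 65.8 F [-1.3  0.5  3.3]
released t 115.1 ee [449.9  -6.8  89.6] w 72.8 gf 0.0 F [ 0.6 -0.2 -0.2]
found top [648.8 -73.8] [60. 59.] 0.4
[648.8 -73.8]
[('top', array([727.9, 666.8]), array([62., 65.]), 0.7), ('top', array([633. , 635.7]), array([67., 63.]), 5.7), ('top', array([648.8, -73.8]), array([60., 59.]), 0.4), ('top', array([ 496., -363.]), array([60., 61.]), 0.9)]
 t 115.8 ee [380.2 -89.4 119.4] w 73.0 gf 0.0 F [ 0.3  0.7 -0.1]
('pick', 0, np.float64(-26.5), False) t 119.7 ee [649.5 -73.9 -25.6] w 59.7 gf 65.0 F [-0.   0.1  3.6]
('pick', 1, np.float64(-26.5), False) t 123.7 ee [649.5 -73.9 -25.5] w 60.0 gf 64.9 F [-0.6 -0.3  5.3]
lifted t 124.9 ee [647.9 -73.7  88.8] w 59.8 gf 64.6 F [ 0.2 -0.1 -0.2]
('place', (28.0, False)) t 128.9 ee [450.5  -6.8  28.4] w 60.2 gf 65.0 F [-1.7  0.   5.8]
released t 129.8 ee [450.   -6.8  89.6] w 72.9 gf 0.0 F [-0.5  0.1 -0.1]
stack (array([454.23718262,  -6.59759903]), (57.32022476196289, 57.889705657958984), 27.33034896850586) 61.79792944876805
 t 130.3 ee [379.7 -89.9 119.2] w 73.0 gf 0.0 F [-0.4 -0.1 -0.5]
```

View pics/disc2.png

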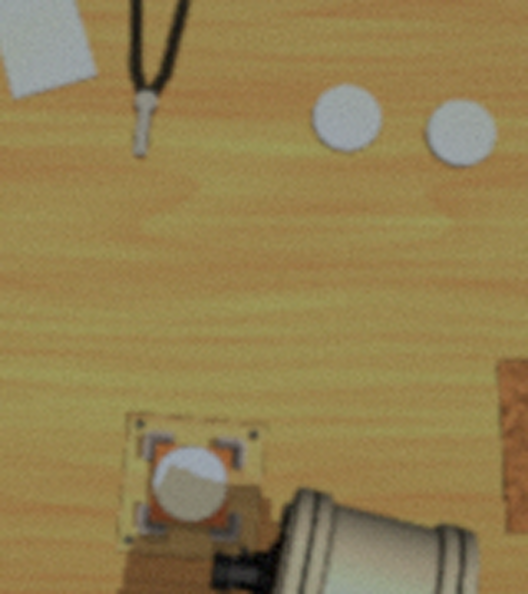

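The disc sits in the pocket at crop (190,483), height 61.8 against the expected 62. The weight is next: grip across its y, lift 22 mm, then move out along the hook.

```bash
python3 - <<'E'
from h import *
p=np.array([429.,384.]); h=np.radians(161.4); d=np.array([np.cos(h),np.sin(h)])
hand.gripper_to(50); yw=over(*p,200,h-np.pi/2,np.pi); lin(*p,130); print(guard(*p,110,4,4)); info()
hand.gripper_to(5); info('grip')
lin(*p,132,vel=60); info('lift'); s=cam('side'); t=cam('top'); 
a=s['pixels'][110:200,90:190]; b=t['pixels'][215:305,80:180]
cv2.imwrite('pics/w1.png',cv2.resize(np.hstack([a,b])[...,::-1],(800,360),interpolation=cv2.INTER_CUBIC))
E
```

```text
(110, False)
 t 134.6 ee [429. 384. 110.] w 49.9 gf 0.0 F [ 0.   0.4 -1.1]
grip t 134.9 ee [429.1 383.8 110.3] w 17.3 gf 58.9 F [-0.3 -1.8  1.7]
lift t 135.5 ee [429.1 384.2 132.2] w 17.4 gf 58.6 F [-0.4 -0.3 -4.6]
```

View pics/w1.png

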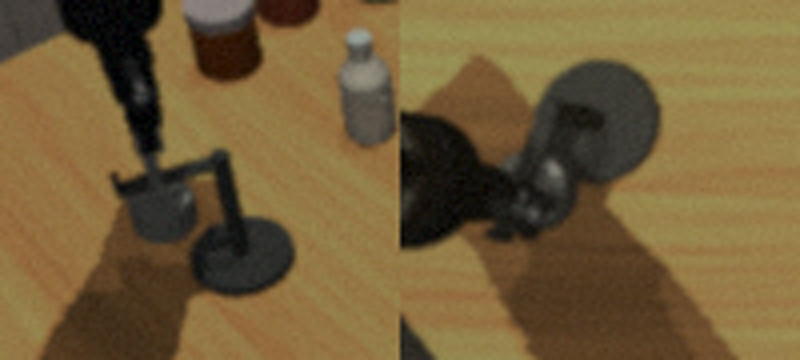

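The weight is off the bar, with 4.6 N of load, and hangs free in the window. Moving it out along the hook and up.

```bash
python3 - <<'E'
from h import *
p=np.array([429.,384.]); h=np.radians(161.4); d=np.array([np.cos(h),np.sin(h)])
for k in(25,50,75): lin(*(p+k*d),132,vel=80); info(k)
lin(*(p+75*d),220); q=best((*FX,220),h-np.pi/2,np.pi)
over(*FX,220,h-np.pi/2,np.pi); lin(*FX,145); info('above')
s=cam('side'); t=cam('top')
cv2.imwrite('pics/w2.png',cv2.resize(np.hstack([s['pixels'][185:275,160:260],t['pixels'][205:295,210:310]])[...,::-1],(800,360),interpolation=cv2.INTER_CUBIC))
E
```

```text
25 t 136.0 ee [404.7 392.3 132.1] w 17.4 gf 58.6 F [-0.1  0.2 -4.8]
50 t 136.5 ee [381.2 400.2 132.1] w 17.2 gf 58.6 F [-0.6 -0.3 -3.8]
75 t 136.9 ee [357.5 408.1 132.1] w 17.5 gf 58.6 F [-0.  -0.1 -3.7]
above t 139.9 ee [450.8  -6.3 145.5] w 17.2 gf 58.6 F [ 0.1  0.2 -3.8]
```

View pics/w2.png

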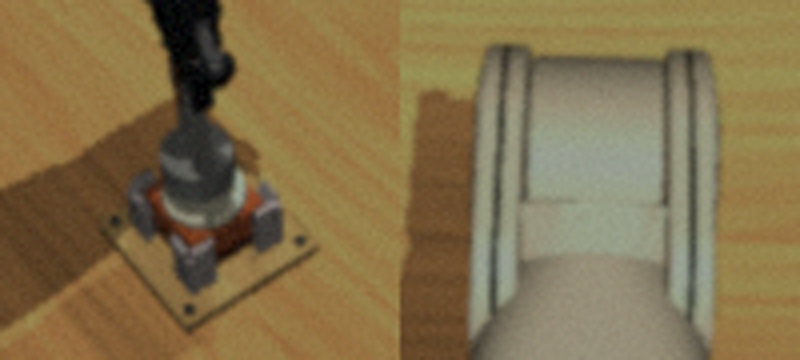

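```bash
python3 - <<'E'
from h import *
s=cam('side'); a=np.linspace(0,2*np.pi,100)
def proj(x,y,r,z):
    P=np.stack([x+r*np.cos(a),y+r*np.sin(a),z+0*a],1)@s['R'].T+s['t']; q=P@s['K'].T; return q[:,:2]/q[:,2:]
for z,r in((80,27),(110,27),(62,31.5),(54,31.5)):
    q=proj(*FX,r,z); print(z,'crop u',((q.min(0)-[160,185]+.5)*4).round(0),((q.max(0)-[160,185]+.5)*4).round(0))
q0=proj(*FX,0,80)[0]; print((proj(FX[0]+5,FX[1],0,80)[0]-q0)*4,(proj(FX[0],FX[1]+5,0,80)[0]-q0)*4)
p=s['pixels'][200:245,190:235].astype(int); g=p.max(2)-p.min(2)
for v in(222,225,228): print(v,s['pixels'][v,192:230].mean(1).round().astype(int), (s['pixels'][v,192:230].max(1).astype(int)-s['pixels'][v,192:230].min(1)))
E
```

```text
80 crop u [164. 148.] [238. 207.]
110 crop u [160. 122.] [236. 182.]
62 crop u [160. 159.] [246. 227.]
54 crop u [160. 165.] [246. 234.]
[ 5.35715883 -3.66218342] [-4.30604164 -4.04512736]
222 [ 66  70  70  68  63  69  71  66  61  57  47  54  53  47  47  46  42  41
  45  47  46  57  69  89 109 103  79  77  80  73  77  84 106 117 124 123
 121 120] [57 61 55 53 57 61 63 52 14  2  4  4  3  2  2  3  2  5  4  2  1  4  8  4
  9  6 22 58 67 66 61 66 74 78 78 72 76 77]
225 [ 65  66  63  69  65  66  69  60  67  83  92  92  92  85  85  79  55  44
  41  45  47  57  52  60  63  59  45  46  68  72  76  83 102 113 108 116
 116 120] [60 56 57 60 58 56 56 53 30 11  6  6  8  7  5  5  5  3  9  4  4  5  2  5
  5  4 10 36 51 63 68 67 75 77 82 80 78 76]
228 [ 68  65  61  63  59  57  63  65  61  47  47  58  77  85  85  90  81  66
  45  47  48  47  44  41  38  44  63 116 124 100  92  85  85 115 122 117
 119 118] [53 46 30 20 12 15 28 47 40 10  1  3  7  8  2  9  6  7  4  2  4  5  1  3
  3  4  9 16 35 53 65 63 67 73 73 80 80 81]
```

The foot's outline is at crop u 163–237 with its bottom near v≈206. A foot centred on the pocket projects to 164–238 and 207, so it is centred and I can lower it.

```bash
python3 - <<'E'
from h import *
lin(*FX,131,vel=60); print(guard(*FX,124.5,.7,3,30)); info('down')
hand.gripper_to(45); info('open'); lin(*FX,215,vel=100)
arm.move_pose([300,150,230],down(best((300,150,230),0))); info()
s=cam('side'); t=cam('top')
A=lambda c,u,v:c['pixels'][v:v+90,u:u+100]
cv2.imwrite('pics/w3.png',cv2.resize(np.vstack([np.hstack([A(s,160,185),A(t,210,205)]),np.hstack([A(s,255,260),A(t,330,200)])])[...,::-1],(660,594),interpolation=cv2.INTER_CUBIC))
E
```

```text
(np.float64(126.88756079947504), True)
down t 141.7 ee [450.4  -6.8 127.3] w 17.5 gf 59.1 F [-0.5 -0.5 -0.8]
open t 142.1 ee [450.5  -6.8 127.1] w 45.0 gf 0.0 F [-0.2  0.1  0.1]
 t 144.0 ee [300.6 149.9 229.9] w 45.1 gf 0.0 F [-0.   0.1  0.2]
```

View pics/w3.png

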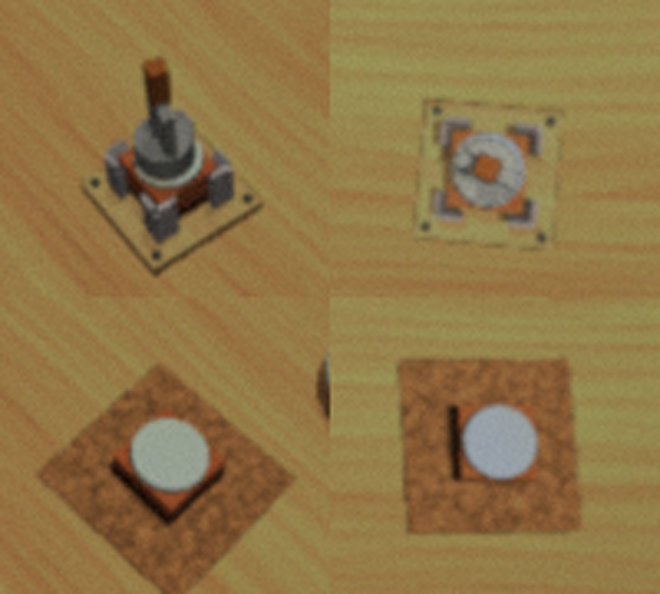

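The weight stands upright on the disc, with its grip over the disc centre at (488,169) in the top crop. The stack is square in the pocket, and the finished medallion is centred on the mat.

```bash
python3 -c "
from h import *
print(arm.hand_in())"
```

```text
the job is handed in; nothing more can be done
None
```

The job is handed in at about 144 s of the 210 s allowed, and no verdict came back: the finished medallion stands at the middle of the mat, the back, all four frames and the disc are stacked in the pocket, and the press weight stands upright on the disc, centred to within about 2 mm in the last pictures.

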